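# Line up two drawer fronts against the bench fence for edge sanding

### The arm

A 6-joint arm with a two-finger parallel gripper is mounted at the origin on the work surface. World frame = base frame: x ahead of the robot, y to its left, z up, the work surface at z = 0. Lengths are in m, angles in rad, forces in N, time in s.
With the tool pointing down it reaches from about 0.4 to 0.825 m from the base axis. Payload 7 kg.
Tool frame: the origin (TCP) lies at the very end of the fingers, on their centre line; the grasp point (between the pads) lies robot.grasp_offset behind it (robot.grasp_offset is the distance from the TCP to the grasp point, in m); z points along the fingers, y is the line along which they close (so a half turn about z gives the same grasp; the last joint's range is limited). The gripper opens to 85 mm and grips with 20 to 120 N. Pads are 22 mm wide; open, the fingers measure 114 mm over their backs; the gripper's body (76 mm by 85 mm) begins 54 mm behind the grasp point. The pads swing forward as they close: fully open they stand 13 mm farther back than shut.
Start: joints at [1.422, 0.359, 0.012, 0, -1.224, -0.288], TCP at [0.286, 0.612, 0.203] pointing down, gripper open.
Joint ranges: [-3.07, 3.07], [-1.43, 2.12], [-1.02, 1.25], [-3.03, 1.67], [-3.05, -0], [-3.03, 3.03]. Speed limits (rad/s): [2.39, 2.39, 3.01, 3.14, 3.14, 3.14].

### API

Orientations are given as a 3x3 rotation matrix whose columns are the frame's x, y, z axes.
In Python, from bench import robot gives the robot as it stands. The module is installed in compiled form; this text tells all that it offers.
- The arm moves only by the tool drive_tool, never from a script. Its argument "motion" is a list that holds one entry, the list of rows, each a list of 7 numbers: the shift along the tool's x, y, z in m, then the turn, a rotation vector about the tool's x, y, z in rad, then the closure, from -1 (fully open) to 1 (shut). In form: [[[x, y, z, wx, wy, wz, jaw], ...]]. A call has exactly 5 rows; each row is the pose to reach, as a shift and turn from the pose commanded when the call began, along the tool's axes at that moment; what a row does not reach only later rows make up. A row lasts 1/8 s, in which the tool goes at most 62.5 mm and 10.7 degrees, less where a joint would pass 70% of its speed; a pose out of reach is approached as far as the arm can. A call with a gripper value outside its range is refused whole. The fingers move at their own pace and stop on an object; "force" is the grip in N (left out, the last holds). Time passes only in rows, so rows that repeat a pose let the fingers close, or fill a call up. It gives the time, the measured TCP pose, the force, the opening and the grip force at its end, in the units of the state.
- robot.state(): the state, without advancing time (a new reading comes with each control period).
- robot.read_camera(name): name is "scene" or "top" or "wrist"; returns the picture (420x560x3 uint8, red, green, blue); there is no depth.
- robot.calibration(name): a dict with "fx", "fy", "cx", "cy" (pixels), "pose" (4x4, takes a point from camera to world coordinates); the wrist camera has in their place "T_tool_cam" (4x4, takes a point from camera to tool coordinates, whose origin is the TCP and whose axes are the flange's). Camera axes: x right, y up, looking along -z (the intrinsics and any distortion apply to the point x, -y, -z); pixel columns grow to the right and rows downward; lengths in m; the calibration is good to about 2 mm. A picture is of the moment at which its call begins: read the wrist's pose just before it. calibration takes no time and is no camera call.
- robot.hand_in(): hands the job in; it is judged then, once.
Trained networks look in the newest picture that a camera, given by its name, has taken for a name from the list of things; names that differ only in an ending like _2 or _b are one class to them, and where a whole thing is asked for, a point or a joint stands for the part that bears it (a point fixed in the world has none). Each returns a list of dicts, best first, with "confidence" (0 to 1); they miss things now and then, are a little off and sometimes report something else, mostly with a low value. They report only what shows in the picture. A call takes as long as a camera call. They do not tell look-alikes from the thing itself.
- robot.recognise(camera, target): "bbox" ([centre column, centre row, width, height] in pixels, round what is visible of it).
- robot.silhouettes(camera, target): "region" (420x560 bool, what is visible of it) and "bbox" ([centre column, centre row, width, height] in pixels, round what is visible of it).
- robot.place_of(camera, target): "xy" ([column, row] in pixels: a listed point, or the origin of a listed thing).
The state is a dict: "clock": time; "joints": joint angles; "qd": joint speeds; "tau": joint torques, N m; "position": TCP position; "ee_rot": TCP orientation; "force": force on the tool from outside, world axes, zero at the start; "wrist_torque": the same for the moment, N m; "gripper_width": finger opening in m; "finger_force": force on a finger pad.
Only numpy, scipy, OpenCV 4.12 (cv2) and the standard library are available. Lean on these libraries where they do the work, as an engineer would, in place of code of your own. Each camera call takes 0.05 s, during which the arm holds its last target. There are 200 camera calls.

### The job

Without grasping anything, push the two white drawer fronts along the bench with your fingertips into one tight row in the corner of the bench fence and its stop, ready for sanding their edges in one pass: both back edges flush against the fence, the front that lies nearer the stop touching the stop, and the other one touching the first, end to end. Push with the fingers only, keep the fronts flat on the bench and in the order in which they lie, do not shift the clamped stop, and leave the tools and tins around them alone.

Things in the scene. Friction and masses are not known exactly. Their poses are not given: they have to be found in the camera images.
- corner (a point): inside corner of fence and stop, 9 mm above the bench. Plane x = 0 of this frame is the fence's face, looking to -x (to the robot); plane y = 0 is the stop's face, looking to -y. The stop is an aluminium arm 18 mm thick, 32 mm high, sticking out 95 mm from the fence, clamped on by a black knob (top 68 mm high); it slips above about 70 N. The fronts belong at x < 0, y < 0. Its place and yaw vary
- fence_mid (a point): a point on the top edge of the bench fence's working face, 36 mm above the bench, in front of which the fronts lie (same axes as corner). The fence is a straight aluminium profile, 40 mm deep, 36 mm high, 720 mm long, screwed to the bench beyond the fronts; its face runs along y through the corner, past the stop on the left and at least 200 mm to the right of this point
- long_front: longer white drawer front, a rigid board lying loose on the bench: 140 mm (x) by 196 mm (y) by 18 mm thick, 0.25 to 0.5 kg, a raised frame round a panel sunk 5 mm. Origin: centre of its underside; its +x edge is the back edge that belongs at the fence. Starts 20 to 80 mm off the fence, turned up to 0.2 rad. The fronts lie side by side along the fence; either can be nearer the stop
- short_front: the shorter white drawer front, alike but 140 mm (its x) by 146 mm (its y) by 18 mm thick, 0.2 to 0.4 kg. Origin at the centre of its underside; its +x edge (146 mm long) is the back edge that belongs against the fence
- tape_roll: bystander: roll of masking tape lying flat on the robot's side of the fronts, 100 mm across, 30 mm high; origin at the centre of its underside
- sanding_block: bystander: cork sanding block, 66 x 120 x 36 mm high, to the right of the fronts; origin at the centre of its underside
- brush: bystander: flat paint brush lying left of the stop, 230 mm long along its x, 50 mm wide, 24 mm high; origin on the bench under its middle
- filler_knife: bystander: filler knife lying on the robot's side, 215 mm long along its x, 60 mm wide, 18 mm high; origin on the bench under the joint of handle and blade
- small_tin: bystander: closed paint tin standing on the bench to the left of the fronts, 77 mm across, 85 mm high; origin at the centre of its underside
- mini_roller: bystander: mini paint roller lying on the bench near its right side, on the robot's side of the fronts, 225 mm long along its x, 130 mm wide, 30 mm high; origin on the bench under the middle of its grey roller sleeve
Not all that is in view belongs to the job. What is shaped like the short_front but pink is not meant.

How it is judged:
By the outcome, as a careful person would: the job done as asked, in the order asked, and still so for the second after the job is handed in, with the robot touching nothing.
It also fails if it takes over 48 s, if anything falls off the work surface, if the arm or the gripper's body presses on something with over 40 N, if the wrist force passes 120 N, or if a joint passes its speed limit or range.

## Working session

There is one attempt and no reset: what is moved stays moved. The work goes in short steps, Python scripts to look and compute and a tool call to move; the robot and the scene stay as the last step left them, time stands still between calls to the robot, and variables do not carry over. Pictures are saved under pics/ and viewed, at most 10 in all, crops included, and the job is handed in when it is done.

Besides the shell and the picture viewer there is one more tool, called as a command line: name --argument value ..., lists and objects as JSON in quotes. drive_tool: Moves the arm, as the interface text tells. Its arguments: {"type":"object","properties":{"motion":{"type":"array"},"force":{"type":"number"}},"required":["motion"]}

```bash
mkdir -p pics
cat > h.py <<'E'
import numpy as np, cv2
from bench import robot
def ray(cam,u,v,z):
    c=robot.calibration(cam)
    if 'pose' in c: T=np.array(c['pose'])
    else:
        s=robot.state(); W=np.eye(4); W[:3,:3]=s['ee_rot']; W[:3,3]=s['position']; T=W@np.array(c['T_tool_cam'])
    d=T[:3,:3]@np.array([(u-c['cx'])/c['fx'],-(v-c['cy'])/c['fy'],-1]); o=T[:3,3]
    return o+d*(z-o[2])/d[2]
def save(cam,n):
    im=robot.read_camera(cam); cv2.imwrite('pics/'+n,im[:,:,::-1]); return im
E
python3 - <<'E'
from h import *
import numpy as np
np.set_printoptions(precision=4,suppress=True)
s=robot.state();print(s['clock'],s['position'],s['ee_rot'],s['gripper_width'],s['force'],robot.grasp_offset)
a=save('top','t0.png');
for k in ['top','wrist']: print(robot.calibration(k))
for n,z in dict(corner=.009,fence_mid=.036,long_front=0,short_front=0,tape_roll=0,sanding_block=0,brush=0,filler_knife=0,small_tin=0,mini_roller=0).items():
    for r in robot.place_of('top',n)[:3]: print(n,np.round(r['xy'],1),round(r['confidence'],2),ray('top',*r['xy'],z)[:2])
save('scene','s0.png')
E
```

```text
0.0 [0.2854 0.6111 0.2024] [[ 0.9061 -0.4231 -0.0006]
 [-0.4231 -0.9061 -0.0016]
 [ 0.0002  0.0017 -1.    ]] 0.08540668219811992 [ 0.1087  0.9137 -0.0542] 0.0187
{'fx': 524.8332387098764, 'fy': 524.8332387098764, 'cx': 271.29627774607, 'cy': 207.55421239383637, 'pose': array([[-0.0295,  0.9871, -0.1573,  0.2403],
       [-0.9995, -0.0314, -0.0092, -0.0118],
       [-0.014 ,  0.157 ,  0.9875,  1.6065],
       [ 0.    ,  0.    ,  0.    ,  1.    ]])}
{'fx': 323.7726556974977, 'fy': 323.7726556974977, 'cx': 282.2601538802679, 'cy': 203.60368419913925, 'T_tool_cam': array([[ 0.0002,  0.9568,  0.2906,  0.0742],
       [ 1.    , -0.0003,  0.0001,  0.0004],
       [ 0.0002,  0.2906, -0.9568, -0.1704],
       [ 0.    ,  0.    ,  0.    ,  1.    ]])}
corner [186.9 141.3] 0.74 [0.7147 0.2627]
fence_mid [287.9 148.5] 0.89 [ 0.6733 -0.0539]
long_front [316.9 186.1] 0.84 [ 0.5595 -0.141 ]
short_front [244.2 186. ] 0.87 [0.5671 0.0856]
short_front [174.6 301.2] 0.55 [0.2192 0.3036]
tape_roll [241.5 184.4] 0.39 [0.5725 0.094 ]
sanding_block [396.7 199.8] 0.9 [ 0.5083 -0.3858]
brush [126.9 161.8] 0.89 [0.6569 0.4543]
brush [290.1 147.2] 0.27 [ 0.6872 -0.0619]
filler_knife [197.8 245.5] 0.87 [0.3856 0.2322]
small_tin [140.8 221.9] 0.96 [0.4642 0.4084]
mini_roller [363.5 249.8] 0.9 [ 0.3568 -0.2744]
```

View pics/t0.png

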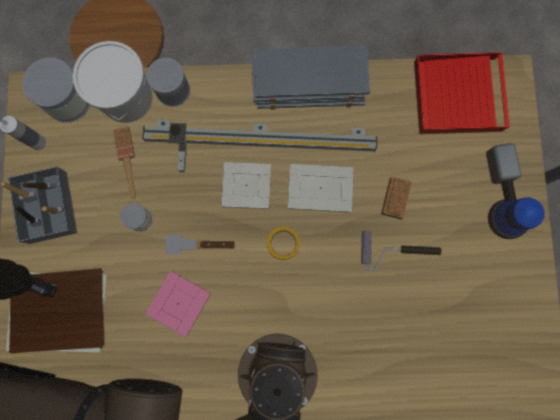

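View pics/s0.png

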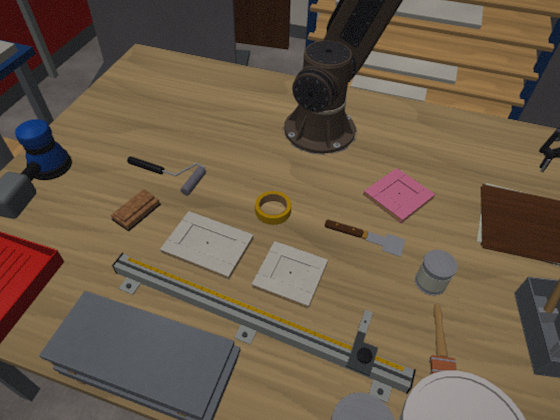

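The white short front is at (246,185) and lies nearer the stop. The white long front is at (321,187), and the stop with its knob is at (181,150). The only look-alike is the pink board at (178,303), which I reject because it's pink. Next I'll measure the outlines and take a close crop.

Run:
```python
from h import *
np.set_printoptions(precision=4,suppress=True)
im=robot.read_camera('top'); 
for n in ['short_front','long_front']:
    for r in robot.silhouettes('top',n)[:2]:
        m=r['region'].astype(np.uint8); c=max(cv2.findContours(m,0,1)[0],key=cv2.contourArea)[:,0]
        P=np.array([ray('top',u,v,.018)[:2] for u,v in c]).astype(np.float32)
        print(n,round(r['confidence'],2),cv2.minAreaRect(P)); print(cv2.boxPoints(cv2.minAreaRect(P)))
for p in [(145,137),(376,146)]: print(ray('top',*p,.036))
for r in robot.silhouettes('top','corner')[:1]+robot.silhouettes('top','fence_mid')[:1]: print(r['bbox'])
cv2.imwrite('pics/c0.png',cv2.resize(im[105:260,125:410,::-1],None,fx=2.8,fy=2.8,interpolation=cv2.INTER_CUBIC))
for u in (160,220,260,300,340,370): print(u,[int(x) for x in im[126:156,u].sum(1)])
```

```text
short_front 0.9 ((0.5665150284767151, 0.07869013398885727), (0.14531607925891876, 0.1422334909439087), 85.6627197265625)
[[0.4901 0.0116]
 [0.6319 0.0009]
 [0.6429 0.1458]
 [0.5011 0.1565]]
short_front 0.83 ((0.21430087089538574, 0.2897941470146179), (0.14443697035312653, 0.1483287513256073), 59.156246185302734)
[[0.1136 0.2658]
 [0.2409 0.1898]
 [0.315  0.3138]
 [0.1877 0.3898]]
long_front 0.89 ((0.5513184070587158, -0.15007928013801575), (0.19572055339813232, 0.14238335192203522), 84.7718505859375)
[[ 0.4715 -0.241 ]
 [ 0.6133 -0.254 ]
 [ 0.6311 -0.0591]
 [ 0.4893 -0.0461]]
long_front 0.44 ((0.34947142004966736, -0.43822288513183594), (0.13202540576457977, 0.027254516258835793), 85.9331283569336)
[[ 0.3312 -0.5031]
 [ 0.3584 -0.505 ]
 [ 0.3677 -0.3733]
 [ 0.3406 -0.3714]]
[0.7249 0.3885 0.036 ]
[ 0.6722 -0.3252  0.036 ]
[179.0, 145.5, 14.4, 48.2]
[256.9, 147.3, 234.3, 54.6]
160 [367, 345, 352, 322, 269, 186, 216, 317, 338, 317, 274, 291, 298, 207, 151, 186, 269, 291, 308, 307, 298, 297, 307, 319, 315, 324, 323, 313, 308, 309]
220 [332, 321, 325, 336, 349, 353, 322, 228, 194, 256, 325, 330, 305, 283, 305, 326, 234, 178, 219, 289, 294, 298, 307, 316, 337, 326, 328, 333, 330, 334]
260 [232, 172, 186, 247, 329, 355, 348, 354, 300, 220, 218, 286, 341, 318, 293, 300, 282, 259, 198, 187, 252, 304, 324, 325, 312, 320, 319, 321, 325, 321]
300 [328, 320, 306, 305, 308, 299, 322, 343, 360, 341, 269, 207, 228, 326, 340, 323, 298, 300, 297, 232, 168, 204, 259, 308, 305, 306, 309, 316, 317, 320]
340 [315, 319, 316, 315, 315, 311, 311, 297, 314, 349, 349, 324, 250, 202, 243, 329, 338, 302, 285, 297, 284, 213, 149, 208, 273, 313, 322, 316, 313, 324]
370 [319, 318, 307, 306, 289, 296, 308, 298, 307, 322, 341, 345, 335, 265, 194, 218, 316, 335, 349, 350, 344, 322, 239, 181, 195, 243, 308, 323, 323, 317]
```

View pics/c0.png

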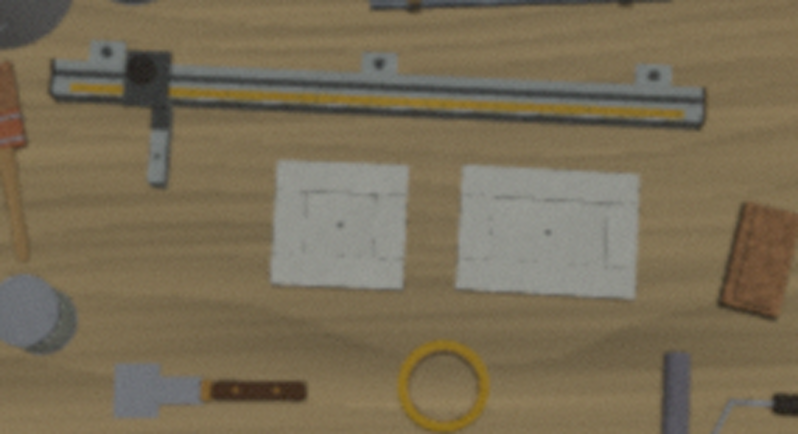

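The crop confirms my choice: short at crop (340,225), long at (548,232), both white, with the fence face running straight above them. Both fronts are almost parallel to the fence, so I'll push +X first, then along the fence. Next is a helper that turns fence-frame targets into tool-axis shifts.

```bash
cat >> h.py <<'E'
C=np.array([.7145,.2627]); YAW=-.073
from scipy.spatial.transform import Rotation as R
n=np.array([np.cos(YAW),np.sin(YAW)]); f=np.array([-n[1],n[0]])
def goal(X,Y,z,a):   # fence-frame target, a = tool yaw relative to fence -> row
    s=robot.state(); p=np.append(C+X*n+Y*f,z); M=np.array(s['ee_rot'])
    c,q=np.cos(YAW+a),np.sin(YAW+a); T=np.array([[c,q,0],[q,-c,0],[0,0,-1]])
    print('row',np.round(M.T@(p-s['position']),4),np.round(R.from_matrix(M.T@T).as_rotvec(),4))
def fp():
    s=robot.state(); d=np.array(s['position'][:2])-C; F=s['force']
    print('t',s['clock'],'XY',np.round([n@d,f@d,s['position'][2]],4),'F',np.round([n@F[:2],f@F[:2],F[2]],1),'w',round(s['gripper_width'],3))
E
python3 -c "
from h import *
goal(-.245,-.194,.1,0)"
```

```text
row [0.3763 0.4031 0.1033] [-0.      0.     -0.3638]
```

drive_tool --motion '[[[0.042, 0.045, 0.0, 0, 0, -0.1, 0], [0.084, 0.09, 0.0, 0, 0, -0.2, 0], [0.126, 0.135, 0.0, 0, 0, -0.3, 0], [0.168, 0.18, 0.0, 0, 0, -0.364, 0], [0.21, 0.225, 0.0, 0, 0, -0.364, 0]]]'

```text
clock: 1.48
position: [0.381, 0.3171, 0.2036]
ee_rot: [[0.997, -0.071, 0.001], [-0.071, -0.997, 0.001], [0.0, -0.001, -1.0]]
force: [1.0, 0.1, -0.6]
gripper_width: 0.0433
finger_force: 0.0
```

```bash
python3 -c "
from h import *
fp();goal(-.245,-.194,.08,0)"
```

```text
t 1.475 XY [-0.3366  0.0299  0.2036] F [ 1.   0.2 -0.6] w 0.043
row [0.0912 0.2241 0.1235] [-0.0007 -0.0005  0.0016]
```

drive_tool --motion '[[[0.023, 0.056, 0.02, 0, 0, 0, 0], [0.046, 0.112, 0.04, 0, 0, 0, 0], [0.069, 0.168, 0.07, 0, 0, 0, 0], [0.091, 0.224, 0.11, 0, 0, 0, 0], [0.091, 0.224, 0.1235, 0, 0, 0, 0]]]'

```text
clock: 2.1
position: [0.4549, 0.0861, 0.0787]
ee_rot: [[0.997, -0.076, -0.001], [-0.076, -0.997, -0.0], [-0.001, 0.0, -1.0]]
force: [-0.8, 0.8, 0.2]
gripper_width: 0.0428
finger_force: 0.0
```

```bash
python3 -c "
from h import *
fp();save('wrist','w1.png');goal(-.245,-.194,.005,0)
print(ray('wrist',280,100,.018))"
```

```text
t 2.1 XY [-0.246  -0.1951  0.0787] F [-0.8  0.7  0.2] w 0.043
row [ 0.0026 -0.0022  0.0712] [ 0.0023  0.004  -0.0032]
[0.53058893 0.08032459 0.018     ]
```

View pics/w1.png

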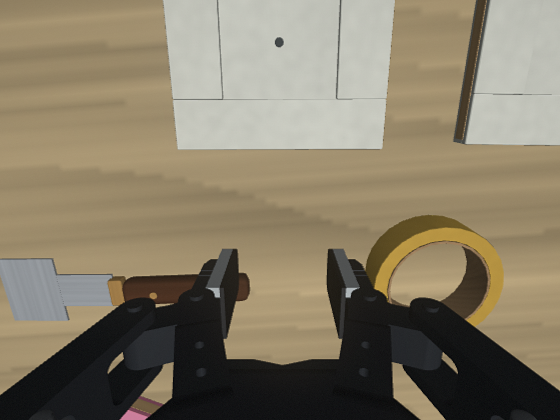

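The front's near edge lies level at row 149, centred at column 280. The knife handle end at (248,287) and the tape at (380,250) are close to the landing spot, so I'll check clearance.

```bash
python3 -c "
from h import *
for u,v,z in [(178,149,.018),(382,149,.018),(235,262,.018),(248,287,.018),(372,285,.03),(395,225,.03),(430,214,.03),(464,140,.018)]:
  d=ray('wrist',u,v,z)[:2]-C; print(u,v,np.round([n@d,f@d],3))
fp()"
```

```text
178 149 [-0.203 -0.124]
382 149 [-0.203 -0.267]
235 262 [-0.291 -0.16 ]
248 287 [-0.313 -0.169]
372 285 [-0.304 -0.264]
395 225 [-0.256 -0.277]
430 214 [-0.247 -0.301]
464 140 [-0.197 -0.323]
t 2.15 XY [-0.2473 -0.196   0.0762] F [-1.6 -1.8 -3.2] w 0.043
```

drive_tool --motion '[[[0.02, 0, 0.03, 0, 0, 0, 0], [0.021, 0, 0.06, 0, 0, 0, 0], [0.021, 0, 0.072, 0, 0, 0, 0], [0.021, 0, 0.072, 0, 0, 0, 0], [0.021, 0, 0.072, 0, 0, 0, 0]]]'

```text
clock: 2.78
position: [0.4767, 0.0879, 0.0089]
ee_rot: [[0.997, -0.072, 0.001], [-0.072, -0.997, 0.001], [0.001, -0.001, -1.0]]
force: [-0.8, 0.5, 0.6]
gripper_width: 0.0426
finger_force: 0.0
```

```bash
python3 -c "
from h import *
fp();goal(-.165,-.194,.005,0)"
```

```text
t 2.775 XY [-0.2244 -0.1916  0.0089] F [-0.8  0.4  0.6] w 0.043
row [0.0594 0.0024 0.004 ] [-0.0008 -0.0014  0.0009]
```

drive_tool --motion '[[[0.008, 0.001, 0.003, 0, 0, 0, 0], [0.02, 0.002, 0.003, 0, 0, 0, 0], [0.033, 0.002, 0.003, 0, 0, 0, 0], [0.046, 0.002, 0.003, 0, 0, 0, 0], [0.056, 0.002, 0.003, 0, 0, 0, 0]]]'

```text
clock: 3.4
position: [0.5328, 0.0811, 0.0047]
ee_rot: [[0.997, -0.073, -0.0], [-0.073, -0.997, -0.0], [-0.0, 0.0, -1.0]]
force: [-1.0, -0.5, 0.1]
gripper_width: 0.0425
finger_force: 0.0
```

```bash
python3 -c "
from h import *
fp();r=robot.silhouettes('wrist','short_front')if 0 else 0
save('wrist','w2.png');fp();goal(-.151,-.194,.006,0)"
```

```text
t 3.4 XY [-0.1679 -0.1944  0.0047] F [-0.9 -0.6  0.1] w 0.042
t 3.45 XY [-0.1669 -0.1941  0.0047] F [ 2.3  0.4 -0.1] w 0.043
row [ 0.0159 -0.0001 -0.0013] [ 0.0001 -0.0006  0.0002]
```

View pics/w2.png

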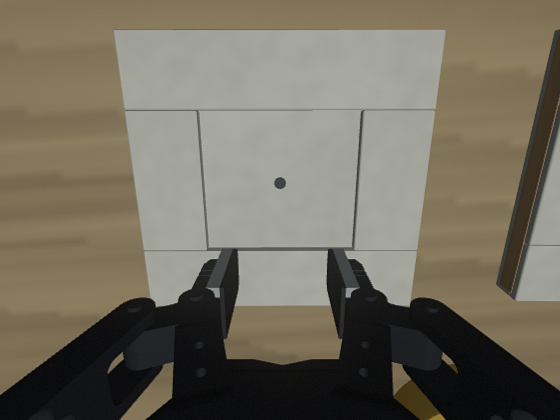

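```bash
python3 -c "
from h import *
for u,v,z in [(150,305,.018),(412,305,.018),(115,30,.018),(445,30,.018),(222,250,.01),(235,250,.01),(220,340,.01),(234,250,.03)]:
  d=ray('wrist',u,v,z)[:2]-C; print(u,v,np.round([n@d,f@d],3))
fp()"
```

```text
150 305 [-0.2   -0.121]
412 305 [-0.2   -0.267]
115 30 [-0.062 -0.122]
445 30 [-0.061 -0.266]
222 250 [-0.17  -0.161]
235 250 [-0.17  -0.168]
220 340 [-0.23  -0.157]
234 250 [-0.161 -0.171]
t 3.45 XY [-0.1669 -0.1941  0.0047] F [ 2.3  0.4 -0.1] w 0.043
```

Computing from the picture, the near edge is at X=-0.200, so the front has barely moved. The half-open tips stand too high and slid over it without pressing. I'll lift, back off, shut the fingers so the TCP is their true end, and push again.

drive_tool --motion '[[[0, 0, -0.012, 0, 0, 0, 0.3], [-0.03, 0, -0.03, 0, 0, 0, 1], [-0.061, 0, -0.03, 0, 0, 0, 1], [-0.061, 0, -0.02, 0, 0, 0, 1], [-0.061, 0, -0.01, 0, 0, 0, 1]]]'

```text
clock: 4.08
position: [0.4715, 0.0862, 0.0152]
ee_rot: [[0.997, -0.072, 0.002], [-0.072, -0.997, 0.001], [0.001, -0.001, -1.0]]
force: [0.4, 0.5, 0.6]
gripper_width: 0.0
finger_force: 0.0
```

```bash
python3 -c "
from h import *
fp();goal(-.228,-.194,.006,0)"
```

```text
t 4.075 XY [-0.2295 -0.1938  0.0152] F [0.4 0.5 0.6] w 0.0
row [0.0015 0.0002 0.0092] [-0.001  -0.0015  0.001 ]
```

drive_tool --motion '[[[0, 0, 0.008, 0, 0, 0, 1], [0.012, 0, 0.008, 0, 0, 0, 1], [0.022, 0, 0.008, 0, 0, 0, 1], [0.034, 0, 0.008, 0, 0, 0, 1], [0.046, 0, 0.008, 0, 0, 0, 1]]]'

```text
clock: 4.7
position: [0.518, 0.0823, 0.0069]
ee_rot: [[0.997, -0.073, 0.0], [-0.073, -0.997, 0.0], [0.0, -0.0, -1.0]]
force: [-0.2, 0.3, 0.3]
gripper_width: 0.0
finger_force: 0.0
```

```bash
cat >> h.py <<'E'
def board(cam,name,z=.018):
    robot.read_camera(cam); 
    for r in robot.silhouettes(cam,name)[:2]:
        m=r['region'].astype(np.uint8); c=max(cv2.findContours(m,0,1)[0],key=cv2.contourArea)[:,0]
        P=np.array([ray(cam,u,v,z)[:2]-C for u,v in c]); P=np.c_[P@n,P@f].astype(np.float32)
        b=cv2.minAreaRect(P); print(name,round(r['confidence'],2),np.round(b[0],4),np.round(b[1],3),round(b[2],1))
E
python3 -c "
from h import *
fp();board('wrist','short_front');board('top','short_front')
fp()"
```

```text
t 4.7 XY [-0.1828 -0.1943  0.0069] F [-0.2  0.2  0.3] w 0.0
short_front 0.75 [-0.1329 -0.1935] [0.146 0.136] 90.0
short_front 0.69 [-0.5151  0.0577] [0.048 0.082] 89.0
short_front 0.64 [-0.1335 -0.199 ] [0.141 0.142] 88.4
t 4.9 XY [-0.184  -0.1945  0.0066] F [-0.2 -0.2 -0.4] w 0.0
```

```bash
python3 -c "
from h import *
save('wrist','w3.png')"
```

```text
(no output)
```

View pics/w3.png

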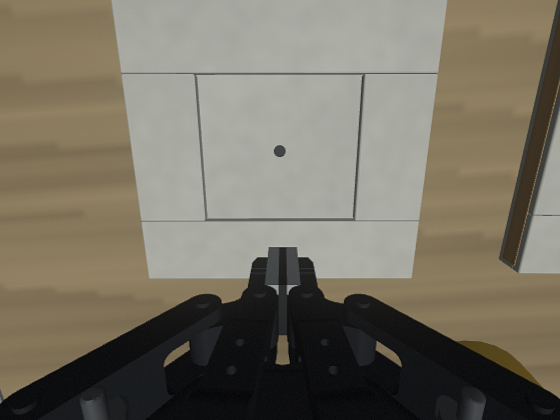

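The front still hasn't moved: its edge is at row 278, the tip at row 248 is above it, and there is no force. The true fingertip is higher than the TCP reading says. I'll back off and feel for the bench in small steps.

drive_tool --motion '[[[-0.025, 0, -0.008, 0, 0, 0, 1], [-0.05, 0, -0.003, 0, 0, 0, 1], [-0.05, 0, 0, 0, 0, 0, 1], [-0.05, 0, 0.003, 0, 0, 0, 1], [-0.05, 0, 0.005, 0, 0, 0, 1]]]'

```text
clock: 5.58
position: [0.4674, 0.0861, 0.0017]
ee_rot: [[0.997, -0.073, 0.0], [-0.073, -0.997, 0.0], [0.0, -0.0, -1.0]]
force: [0.9, 0.9, 0.5]
gripper_width: 0.0001
finger_force: 0.0
```

```bash
python3 -c "
from h import *
fp()
im=robot.read_camera('wrist')[:,:,::-1]
import cv2; cv2.imwrite('pics/w4.png',im)
fp();print(robot.state()['joints'])"
```

```text
t 5.575 XY [-0.2336 -0.1941  0.0017] F [0.9 0.9 0.5] w 0.0
t 5.625 XY [-0.2337 -0.1943  0.0014] F [-0.1  0.5 -0.4] w -0.0
[ 5.97588716e-01  2.73717463e-01 -6.69720613e-01  2.14594673e-05
 -6.27701614e-01  9.00152835e-01]
```

View pics/w4.png

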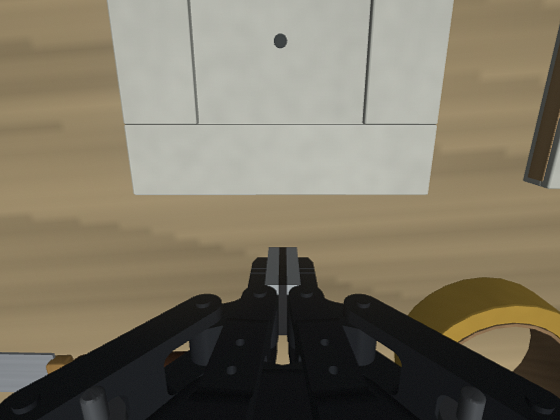

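Both the pad spacing and the tip row put the real fingertips about 33 mm above the reported TCP, consistent with the missed pushes. I'll go down carefully by feel to confirm this.

drive_tool --motion '[[[0, 0, 0.002, 0, 0, 0, 1], [0, 0, 0.004, 0, 0, 0, 1], [0, 0, 0.006, 0, 0, 0, 1], [0, 0, 0.007, 0, 0, 0, 1], [0, 0, 0.008, 0, 0, 0, 1]]]'

```text
clock: 6.25
position: [0.4669, 0.086, -0.0063]
ee_rot: [[0.997, -0.073, -0.0], [-0.073, -0.997, -0.0], [-0.0, 0.0, -1.0]]
force: [0.2, -0.7, 0.3]
gripper_width: -0.0001
finger_force: 0.0
```

```bash
python3 -c "
from h import *
fp();robot.read_camera('scene');fp()"
```

```text
t 6.25 XY [-0.234  -0.1943 -0.0063] F [ 0.3 -0.7  0.3] w -0.0
t 6.3 XY [-0.234  -0.1943 -0.0063] F [ 0.  -0.6  0.9] w -0.0
```

drive_tool --motion '[[[0, 0, 0.002, 0, 0, 0, 1], [0, 0, 0.004, 0, 0, 0, 1], [0, 0, 0.006, 0, 0, 0, 1], [0, 0, 0.008, 0, 0, 0, 1], [0, 0, 0.009, 0, 0, 0, 1]]]'

```text
clock: 6.92
position: [0.4669, 0.0859, -0.0154]
ee_rot: [[0.997, -0.073, -0.0], [-0.073, -0.997, -0.0], [-0.0, 0.0, -1.0]]
force: [-0.4, -0.2, -0.3]
gripper_width: 0.0003
finger_force: 0.0
```

```bash
python3 -c "
from h import *
fp();save('scene','s1.png');im=cv2.imread('pics/s1.png');cv2.imwrite('pics/s1c.png',cv2.resize(im[150:320,190:390],None,fx=3.5,fy=3.5,interpolation=2));fp()"
```

```text
t 6.925 XY [-0.2341 -0.1944 -0.0154] F [-0.4 -0.2 -0.3] w 0.0
t 6.975 XY [-0.2341 -0.1944 -0.0154] F [-0.1 -0.7 -0.2] w 0.0
```

View pics/s1c.png

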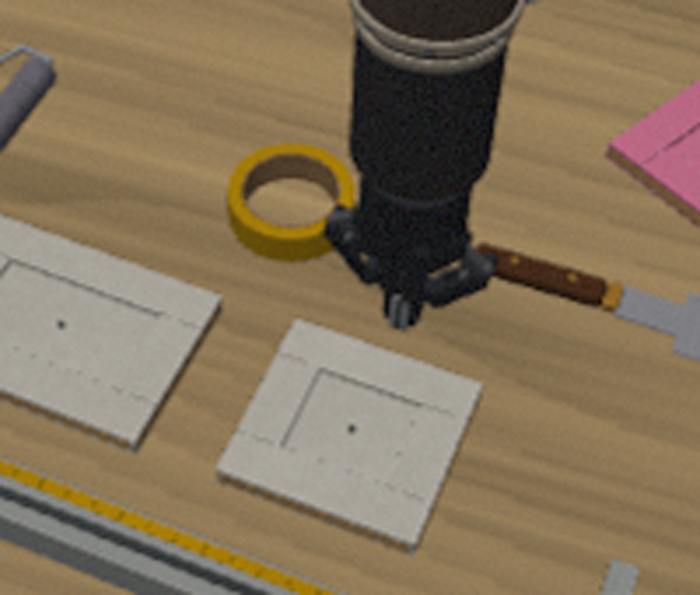

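The crop shows the shut fingers at (402,325), in front of the short front's near edge and clear of the tape and knife. I'll triangulate the tip height.

```bash
python3 -c "
from h import *
for z in (0,.01,.02,.03):
  d=ray('scene',304.9,242.9,z)[:2]-C; print(z,np.round([n@d,f@d],3))
c=robot.calibration('scene')['pose'];print(c[:3,3])"
```

```text
0 [-0.24  -0.196]
0.01 [-0.233 -0.194]
0.02 [-0.226 -0.192]
0.03 [-0.219 -0.19 ]
[1.13839313 0.22380583 0.93430555]
```

drive_tool --motion '[[[0, 0, 0.002, 0, 0, 0, 1], [0, 0, 0.004, 0, 0, 0, 1], [0, 0, 0.006, 0, 0, 0, 1], [0, 0, 0.007, 0, 0, 0, 1], [0, 0, 0.008, 0, 0, 0, 1]]]'

```text
clock: 7.6
position: [0.467, 0.086, -0.0233]
ee_rot: [[0.997, -0.073, -0.0], [-0.073, -0.997, -0.0], [-0.0, 0.0, -1.0]]
force: [0.1, -0.2, -1.6]
gripper_width: -0.0003
finger_force: 0.0
```

```bash
python3 -c "
from h import *
fp();goal(-.185,-.194,-.0235,0)"
```

```text
t 7.6 XY [-0.234  -0.1943 -0.0233] F [ 0.1 -0.1 -1.6] w -0.0
row [ 0.049  -0.0003  0.0002] [0.     0.     0.0002]
```

drive_tool --motion '[[[0.01, 0, 0, 0, 0, 0, 1], [0.02, 0, 0, 0, 0, 0, 1], [0.03, 0, 0, 0, 0, 0, 1], [0.04, 0, 0, 0, 0, 0, 1], [0.05, 0, 0, 0, 0, 0, 1]]]'

```text
clock: 8.22
position: [0.5174, 0.0822, -0.0233]
ee_rot: [[0.997, -0.073, -0.0], [-0.073, -0.997, -0.0], [-0.0, 0.0, -1.0]]
force: [-2.4, 0.9, 0.1]
gripper_width: 0.0001
finger_force: 1.0
```

```bash
python3 -c "
from h import *
fp();board('top','short_front');board('wrist','short_front');fp()"
```

```text
t 8.225 XY [-0.1834 -0.1944 -0.0233] F [-2.5  0.7  0.1] w 0.0
short_front 0.66 [-0.5092  0.0601] [0.025 0.069] 65.0
short_front 0.62 [-0.1051 -0.2389] [0.143 0.062] 2.5
short_front 0.88 [-0.1228 -0.1939] [0.098 0.145] 0.0
t 8.425 XY [-0.1833 -0.1941 -0.0232] F [-0.5 -0.5  0.3] w 0.0
```

It's pushing now (2.5 N), and the front is moving straight. About 32 mm remain to the fence.

drive_tool --motion '[[[0.008, 0, 0, 0, 0, 0, 1], [0.015, 0, 0, 0, 0, 0, 1], [0.021, 0, 0, 0, 0, 0, 1], [0.025, 0, 0, 0, 0, 0, 1], [0.028, 0, 0, 0, 0, 0, 1]]]'

```text
clock: 9.05
position: [0.5448, 0.0802, -0.0232]
ee_rot: [[0.997, -0.073, -0.0], [-0.073, -0.997, -0.0], [-0.0, 0.0, -1.0]]
force: [-2.8, 0.8, 2.0]
gripper_width: -0.0
finger_force: 1.5
```

drive_tool --motion '[[[0.001, 0, 0, 0, 0, 0, 1], [0.002, 0, 0, 0, 0, 0, 1], [0.003, 0, 0, 0, 0, 0, 1], [0.003, 0, 0, 0, 0, 0, 1], [0.003, 0, 0, 0, 0, 0, 1]]]'

```text
clock: 9.68
position: [0.5466, 0.0801, -0.0232]
ee_rot: [[0.997, -0.073, -0.002], [-0.073, -0.997, -0.0], [-0.002, 0.0, -1.0]]
force: [-6.1, 2.6, 3.8]
gripper_width: 0.0001
finger_force: 3.4
```

```bash
python3 -c "
from h import *
fp();board('wrist','short_front');fp()"
```

```text
t 9.675 XY [-0.1541 -0.1944 -0.0232] F [-6.3  2.1  3.8] w 0.0
short_front 0.7 [-0.0938 -0.1936] [0.098 0.146] 0.0
t 9.775 XY [-0.1541 -0.1944 -0.0232] F [-6.7  1.5  3.2] w 0.0
```

Force is rising (6 N) and the tool is lagging its command, so the front has reached the fence. One firm squeeze to square it, then on to the long front.

drive_tool --motion '[[[0.001, 0, 0, 0, 0, 0, 1], [0.002, 0, 0, 0, 0, 0, 1], [0.003, 0, 0, 0, 0, 0, 1], [0.003, 0, 0, 0, 0, 0, 1], [0.0, 0, 0, 0, 0, 0, 1]]]'

```text
clock: 10.4
position: [0.5467, 0.0802, -0.0233]
ee_rot: [[0.997, -0.073, -0.001], [-0.073, -0.997, -0.0], [-0.001, 0.0, -1.0]]
force: [-1.1, -0.2, -0.6]
gripper_width: -0.0002
finger_force: 0.2
```

```bash
python3 -c "
from h import *
fp();goal(-.228,-.425,-.023,0)"
```

```text
t 10.4 XY [-0.1541 -0.1942 -0.0233] F [-1.1 -0.3 -0.6] w -0.0
row [-7.400e-02  2.308e-01 -2.000e-04] [0.0002 0.0011 0.0004]
```

drive_tool --motion '[[[-0.02, 0, -0.01, 0, 0, 0, 1], [-0.03, 0.03, -0.06, 0, 0, 0, 1], [-0.05, 0.085, -0.07, 0, 0, 0, 1], [-0.065, 0.14, -0.07, 0, 0, 0, 1], [-0.075, 0.195, -0.07, 0, 0, 0, 1]]]'

```text
clock: 11.02
position: [0.4593, -0.1102, 0.0478]
ee_rot: [[0.997, -0.071, 0.003], [-0.071, -0.997, 0.0], [0.003, -0.0, -1.0]]
force: [0.4, -0.2, 0.5]
gripper_width: 0.0001
finger_force: 0.0
```

```bash
python3 -c "
from h import *
fp();board('top','long_front');board('top','tape_roll',.03);goal(-.225,-.425,-.023,0)"
```

```text
t 11.025 XY [-0.2274 -0.3905  0.0478] F [ 0.4 -0.2  0.5] w 0.0
long_front 0.9 [-0.1357 -0.4944] [0.147 0.062] 2.3
long_front 0.6 [-0.0778  0.1803] [0.23  0.053] 14.3
tape_roll 0.64 [-0.3074 -0.3197] [0.101 0.092] 17.8
row [0.0021 0.0348 0.0703] [-0.0002 -0.0021 -0.0021]
```

drive_tool --motion '[[[0.0, 0.035, 0, 0, 0, 0, 1], [0.001, 0.035, 0.04, 0, 0, 0, 1], [0.001, 0.035, 0.068, 0, 0, 0, 1], [0.001, 0.035, 0.07, 0, 0, 0, 1], [0.007, 0.035, 0.07, 0, 0, 0, 1]]]'

```text
clock: 11.85
position: [0.4642, -0.1437, -0.0225]
ee_rot: [[0.997, -0.071, 0.001], [-0.071, -0.997, -0.0], [0.001, 0.0, -1.0]]
force: [0.7, -0.3, -0.2]
gripper_width: 0.0001
finger_force: 0.0
```

drive_tool --motion '[[[0.01, 0, 0, 0, 0, 0, 1], [0.02, 0, 0, 0, 0, 0, 1], [0.03, 0, 0, 0, 0, 0, 1], [0.036, 0, 0, 0, 0, 0, 1], [0.042, 0, 0, 0, 0, 0, 1]]]'

```text
clock: 12.48
position: [0.5052, -0.1475, -0.0233]
ee_rot: [[0.997, -0.073, -0.001], [-0.073, -0.997, 0.0], [-0.001, 0.0, -1.0]]
force: [-3.3, 0.3, 2.4]
gripper_width: 0.0003
finger_force: 1.5
```

```bash
python3 -c "
from h import *
fp();board('wrist','long_front');fp();goal(-.16,-.425,-.023,0)"
```

```text
t 12.475 XY [-0.1789 -0.4244 -0.0233] F [-3.3  0.1  2.4] w 0.0Traceback (most recent call last):
  File "<string>", line 3, in <module>
    fp();board('wrist','long_front');fp();goal(-.16,-.425,-.023,0)
         ~~~~~^^^^^^^^^^^^^^^^^^^^^^
  File "h.py", line 26, in board
    P=np.array([ray(cam,u,v,z)[:2]-C for u,v in c]); P=np.c_[P@n,P@f].astype(np.float32)
                ~~~^^^^^^^^^^^
  File "h.py", line 7, in ray
    s=robot.state(); W=np.eye(4); W[:3,:3]=s['ee_rot']; W[:3,3]=s['position']; T=W@np.array(c['T_tool_cam'])
ValueError: time passes only in moves, steps and waits
```

drive_tool --motion '[[[0.008, 0, 0, 0, 0, 0, 1], [0.014, 0, 0, 0, 0, 0, 1], [0.019, 0, 0, 0, 0, 0, 1], [0.022, 0, 0, 0, 0, 0, 1], [0.024, 0, 0, 0, 0, 0, 1]]]'

```text
clock: 13.2
position: [0.5286, -0.1491, -0.0233]
ee_rot: [[0.997, -0.073, -0.001], [-0.073, -0.997, 0.0], [-0.001, 0.0, -1.0]]
force: [-5.7, 1.5, 4.8]
gripper_width: 0.0001
finger_force: 3.3
```

drive_tool --motion '[[[0.001, 0, 0, 0, 0, 0, 1], [0.002, 0, 0, 0, 0, 0, 1], [0.003, 0, 0, 0, 0, 0, 1], [0.003, 0, 0, 0, 0, 0, 1], [0.003, 0, 0, 0, 0, 0, 1]]]'

```text
clock: 13.82
position: [0.5285, -0.1493, -0.0237]
ee_rot: [[0.997, -0.074, -0.006], [-0.074, -0.997, 0.0], [-0.006, 0.0, -1.0]]
force: [-9.7, 2.6, 7.2]
gripper_width: 0.0001
finger_force: 5.2
```

```bash
sed -i '/^def ray/,/^def save/{s/^def ray(cam,u,v,z):/_S={}\ndef ray(cam,u,v,z):/;s/s=robot.state(); W=/s=_S.setdefault("s",robot.state()) if not _S else _S["s"]; W=/}' h.py; python3 -c "
from h import *
fp();board('wrist','long_front')"
```

```text
t 13.825 XY [-0.1555 -0.4245 -0.0237] F [-9.9  1.9  7.2] w 0.0
long_front 0.85 [-0.0952 -0.4233] [0.196 0.098] 90.0
```

Both fronts are now at the fence. I'll lift, turn −90°, and move above the gap between them.

drive_tool --motion '[[[-0.015, 0, -0.01, 0, 0, 0, 1], [-0.015, 0, -0.07, 0, 0, 0.15, 1], [0.0, -0.03, -0.08, 0, 0, 0.33, 1], [0.03, -0.06, -0.08, 0, 0, 0.51, 1], [0.06, -0.1, -0.08, 0, 0, 0.69, 1]]]'

```text
clock: 14.55
position: [0.6007, -0.0532, 0.0587]
ee_rot: [[0.718, -0.696, 0.004], [-0.696, -0.718, 0.001], [0.002, -0.003, -1.0]]
force: [1.4, -0.9, -0.2]
gripper_width: 0.0001
finger_force: 0.0
```

```bash
python3 -c "
from h import *
fp();goal(-.077,-.296,.056,-np.pi/2)"
```

```text
t 14.55 XY [-0.0904 -0.3234  0.0587] F [ 1.5 -0.8 -0.2] w 0.0
row [-0.0073 -0.0296  0.0027] [-4.100e-03 -8.000e-04  8.743e-01]
```

drive_tool --motion '[[[-0.003, -0.012, 0, 0, 0, 0.18, 1], [-0.007, -0.03, 0, 0, 0, 0.36, 1], [-0.007, -0.03, 0, 0, 0, 0.54, 1], [-0.007, -0.03, 0.003, -0.004, 0, 0.72, 1], [-0.007, -0.03, 0.003, -0.004, -0.001, 0.874, 1]]]'

```text
clock: 15.18
position: [0.6153, -0.0271, 0.0546]
ee_rot: [[-0.071, -0.997, -0.002], [-0.997, 0.071, -0.0], [0.0, 0.002, -1.0]]
force: [0.8, -0.6, -0.3]
gripper_width: 0.0
finger_force: 0.0
```

```bash
python3 -c "
from h import *
fp();goal(-.077,-.296,-.021,-np.pi/2);board('wrist','short_front')
for r in robot.silhouettes('wrist','long_front')[:1]: print(r['bbox'])
save('wrist','w5.png')"
```

```text
t 15.175 XY [-0.0778 -0.2963  0.0546] F [ 0.8 -0.5 -0.3] w 0.0
row [-0.0003 -0.001   0.0756] [ 0.0017 -0.0002  0.002 ]
short_front 0.86 [-0.0356 -0.253 ] [0.064 0.042] 0.3
[277.6, 88.2, 252.2, 176.4]
```

View pics/w5.png

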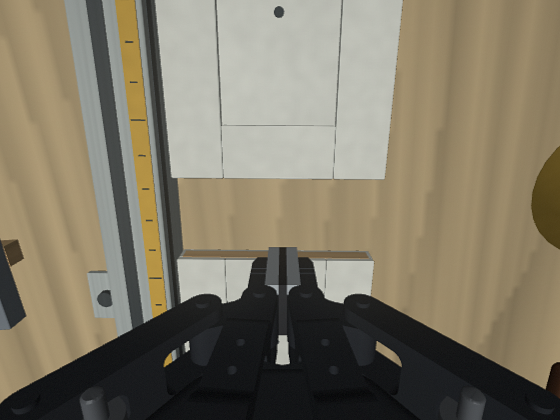

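Both fronts sit against the fence face. The long front's left edge is at row 179 and the short front's right edge is at row 258. I'll check where the finger will land.

```bash
python3 -c "
from h import *
for u,v,z in [(280,179,.018),(200,258,.018),(360,260,.018),(172,178,.018),(386,179,.018),(376,260,.018)]:
  d=ray('wrist',u,v,z)[:2]-C; print(u,v,np.round([n@d,f@d],3))
"
```

```text
280 179 [-0.076 -0.325]
200 258 [-0.02  -0.268]
360 260 [-0.133 -0.267]
172 178 [-0.006 -0.325]
386 179 [-0.145 -0.326]
376 260 [-0.144 -0.267]
```

drive_tool --motion '[[[0, 0, 0.04, 0, 0, 0, 1], [0, 0, 0.07, 0, 0, 0, 1], [0, 0, 0.077, 0, 0, 0, 1], [0, 0, 0.077, 0, 0, 0, 1], [-0.012, 0, 0.077, 0, 0, 0, 1]]]'

```text
clock: 16.0
position: [0.6163, -0.0154, -0.0218]
ee_rot: [[-0.066, -0.998, -0.002], [-0.998, 0.066, -0.0], [0.0, 0.002, -1.0]]
force: [0.7, 0.1, 0.7]
gripper_width: -0.0001
finger_force: 0.0
```

drive_tool --motion '[[[-0.01, 0, 0, 0, 0, 0, 1], [-0.022, 0, 0, 0, 0, 0, 1], [-0.034, 0, 0, 0, 0, 0, 1], [-0.046, 0, 0, 0, 0, 0, 1], [-0.058, 0, 0, 0, 0, 0, 1]]]'

```text
clock: 16.62
position: [0.6191, 0.0431, -0.0232]
ee_rot: [[-0.066, -0.998, -0.004], [-0.998, 0.066, -0.001], [0.001, 0.004, -1.0]]
force: [-0.3, -3.8, 2.9]
gripper_width: 0.0003
finger_force: 2.0
```

```bash
python3 -c "
from h import *
fp();goal(-.077,-.165,-.0225,-np.pi/2);board('wrist','short_front');board('top','short_front')"
```

```text
t 16.625 XY [-0.0792 -0.2259 -0.0232] F [ 0.  -3.8  2.9] w 0.0
row [-0.0609 -0.0026 -0.0008] [ 0.0041 -0.0009  0.0071]
short_front 0.91 [-0.0321 -0.2186] [0.062 0.024] 17.9
short_front 0.74 [-0.1047 -0.14  ] [0.089 0.137] 2.3
short_front 0.62 [-0.1548 -0.6556] [0.07  0.126] 76.5
```

drive_tool --motion '[[[-0.012, 0, 0, 0, 0, 0, 1], [-0.024, -0.001, 0, 0, 0, 0, 1], [-0.036, -0.001, 0, 0, 0, 0, 1], [-0.047, -0.001, 0, 0, 0, 0, 1], [-0.056, -0.001, 0, 0, 0, 0, 1]]]'

```text
clock: 17.45
position: [0.6238, 0.0991, -0.0234]
ee_rot: [[-0.065, -0.998, -0.004], [-0.998, 0.065, -0.001], [0.001, 0.004, -1.0]]
force: [-0.0, -1.2, -1.8]
gripper_width: 0.0001
finger_force: 0.7
```

drive_tool --motion '[[[-0.003, 0, 0, 0, 0, 0, 1], [-0.006, 0, 0, 0, 0, 0, 1], [-0.008, 0, 0, 0, 0, 0, 1], [-0.01, 0, 0, 0, 0, 0, 1], [-0.01, 0, 0, 0, 0, 0, 1]]]'

```text
clock: 18.08
position: [0.6245, 0.1082, -0.0233]
ee_rot: [[-0.066, -0.998, -0.004], [-0.998, 0.066, -0.0], [0.001, 0.004, -1.0]]
force: [-0.3, -0.5, -0.2]
gripper_width: 0.0003
finger_force: 0.3
```

```bash
python3 -c "
from h import *
fp();save('top','t2.png')"
```

```text
t 18.075 XY [-0.0785 -0.1606 -0.0233] F [-0.3 -0.6 -0.2] w 0.0
```

drive_tool --motion '[[[-0.002, 0, 0, 0, 0, 0, 1], [-0.003, 0, 0, 0, 0, 0, 1], [-0.004, 0, 0, 0, 0, 0, 1], [-0.005, 0, 0, 0, 0, 0, 1], [-0.005, 0, 0, 0, 0, 0, 1]]]'

```text
clock: 18.75
position: [0.6249, 0.1132, -0.0232]
ee_rot: [[-0.066, -0.998, -0.004], [-0.998, 0.066, -0.0], [0.001, 0.004, -1.0]]
force: [-0.3, -2.0, 0.2]
gripper_width: -0.0
finger_force: 0.9
```

drive_tool --motion '[[[-0.001, 0, 0, 0, 0, 0, 1], [-0.002, 0, 0, 0, 0, 0, 1], [-0.003, 0, 0, 0, 0, 0, 1], [-0.004, 0, 0, 0, 0, 0, 1], [-0.004, 0, 0, 0, 0, 0, 1]]]'

```text
clock: 19.38
position: [0.6247, 0.1145, -0.0232]
ee_rot: [[-0.066, -0.998, -0.005], [-0.998, 0.066, -0.003], [0.004, 0.005, -1.0]]
force: [1.7, -14.6, 2.5]
gripper_width: -0.0003
finger_force: 6.8
```

```bash
python3 -c "
from h import *
fp();im=save('top','t2.png');cv2.imwrite('pics/t2c.png',cv2.resize(im[110:220,140:380,::-1],None,fx=3.3,fy=3.3,interpolation=2))"
```

```text
t 19.375 XY [-0.0788 -0.1544 -0.0232] F [  2.8 -14.4   2.5] w -0.0
```

View pics/t2c.png

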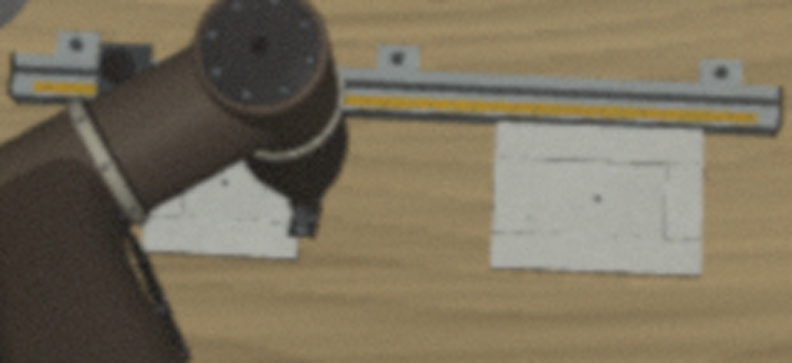

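The fingers stopped at 14 N with Y at the stop, so the short front is seated. Now over to the right edge of the long front.

drive_tool --motion '[[[0.01, 0, 0, 0, 0, 0, 1], [0.02, 0, -0.055, 0, 0, 0, 1], [0.08, 0, -0.06, 0, 0, 0, 1], [0.14, 0, -0.06, 0, 0, 0, 1], [0.2, 0, -0.06, 0, 0, 0, 1]]]'

```text
clock: 20.05
position: [0.6124, -0.0834, 0.0374]
ee_rot: [[-0.065, -0.998, -0.002], [-0.998, 0.065, 0.0], [-0.0, 0.002, -1.0]]
force: [0.6, 0.4, -0.3]
gripper_width: 0.0002
finger_force: 0.0
```

```bash
python3 -c "
from h import *
fp();goal(-.077,-.548,.037,-np.pi/2)"
```

```text
t 20.05 XY [-0.0765 -0.3526  0.0374] F [ 0.6  0.4 -0.3] w 0.0
row [0.1953 0.002  0.0004] [0.0021 0.0002 0.008 ]
```

drive_tool --motion '[[[0.06, 0, 0, 0, 0, 0.007, 1], [0.12, 0.001, 0, 0, 0, 0.007, 1], [0.175, 0.002, 0, 0.002, 0, 0.007, 1], [0.196, 0.002, 0, 0.002, 0, 0.007, 1], [0.196, 0.002, 0, 0.002, 0, 0.007, 1]]]'

```text
clock: 20.68
position: [0.5971, -0.279, 0.0368]
ee_rot: [[-0.075, -0.997, -0.002], [-0.997, 0.075, -0.0], [0.0, 0.002, -1.0]]
force: [-0.9, 0.4, -1.3]
gripper_width: -0.0002
finger_force: 0.0
```

```bash
python3 -c "
from h import *
fp();board('wrist','long_front');board('wrist','sanding_block',.036)"
```

```text
t 20.675 XY [-0.0776 -0.5488  0.0368] F [-0.9  0.3 -1.3] w -0.0
long_front 0.62 [-0.0321 -0.5103] [0.034 0.054] 90.0
```

drive_tool --motion '[[[0.003, 0, 0.03, 0, 0, 0, 1], [0.003, 0, 0.055, 0, 0, 0, 1], [0.003, 0, 0.06, 0, 0, 0, 1], [0.003, 0, 0.06, 0, 0, 0, 1], [-0.01, 0, 0.06, 0, 0, 0, 1]]]'

```text
clock: 21.5
position: [0.5987, -0.2679, -0.0219]
ee_rot: [[-0.073, -0.997, -0.0], [-0.997, 0.073, -0.001], [0.001, 0.0, -1.0]]
force: [1.0, 1.5, -0.4]
gripper_width: 0.0
finger_force: 0.0
```

drive_tool --motion '[[[-0.01, 0, 0, 0, 0, 0, 1], [-0.022, 0, 0, 0, 0, 0, 1], [-0.036, 0, 0, 0, 0, 0, 1], [-0.05, 0, 0, 0, 0, 0, 1], [-0.064, 0, 0, 0, 0, 0, 1]]]'

```text
clock: 22.12
position: [0.6025, -0.2031, -0.023]
ee_rot: [[-0.073, -0.997, -0.002], [-0.997, 0.073, -0.001], [0.001, 0.002, -1.0]]
force: [-0.1, -3.3, 2.9]
gripper_width: -0.0003
finger_force: 1.5
```

```bash
python3 -c "
from h import *
fp();goal(-.077,-.353,-.023,-np.pi/2);board('top','long_front')"
```

```text
t 22.125 XY [-0.0777 -0.4727 -0.023 ] F [ 0.2 -3.3  2.9] w -0.0
row [-1.197e-01 -7.000e-04 -1.000e-04] [ 0.0019 -0.0008  0.0002]
long_front 0.6 [-0.0952 -0.4091] [0.117 0.105] 2.3
```

drive_tool --motion '[[[-0.014, 0, 0, 0, 0, 0, 1], [-0.028, 0, 0, 0, 0, 0, 1], [-0.042, 0, 0, 0, 0, 0, 1], [-0.056, 0, 0, 0, 0, 0, 1], [-0.07, 0, 0, 0, 0, 0, 1]]]'

```text
clock: 22.85
position: [0.6075, -0.1332, -0.0232]
ee_rot: [[-0.073, -0.997, -0.002], [-0.997, 0.073, -0.001], [0.001, 0.002, -1.0]]
force: [-0.3, -1.2, -0.5]
gripper_width: 0.0001
finger_force: 0.6
```

drive_tool --motion '[[[-0.013, 0, 0, 0, 0, 0, 1], [-0.025, 0, 0, 0, 0, 0, 1], [-0.035, 0, 0, 0, 0, 0, 1], [-0.042, 0, 0, 0, 0, 0, 1], [-0.046, 0, 0, 0, 0, 0, 1]]]'

```text
clock: 23.48
position: [0.611, -0.0881, -0.0231]
ee_rot: [[-0.073, -0.997, -0.002], [-0.997, 0.073, -0.001], [0.001, 0.002, -1.0]]
force: [0.2, -0.5, -0.7]
gripper_width: -0.0002
finger_force: 0.7
```

```bash
python3 -c "
from h import *
fp();save('wrist','w6.png')"
```

```text
t 23.475 XY [-0.0777 -0.3574 -0.0231] F [ 0.3 -0.5 -0.7] w -0.0
```

drive_tool --motion '[[[-0.002, 0, 0, 0, 0, 0, 1], [-0.004, 0, 0, 0, 0, 0, 1], [-0.006, 0, 0, 0, 0, 0, 1], [-0.007, 0, 0, 0, 0, 0, 1], [-0.008, 0, 0, 0, 0, 0, 1]]]'

```text
clock: 24.15
position: [0.6112, -0.0811, -0.0231]
ee_rot: [[-0.073, -0.997, -0.003], [-0.997, 0.073, -0.001], [0.002, 0.002, -1.0]]
force: [-0.8, -10.0, 0.8]
gripper_width: 0.0
finger_force: 4.8
```

```bash
python3 -c "
from h import *
fp()"
```

```text
t 24.15 XY [-0.078  -0.3504 -0.0231] F [ -0.1 -10.    0.8] w 0.0
```

drive_tool --motion '[[[-0.001, 0, 0, 0, 0, 0, 1], [-0.002, 0, 0, 0, 0, 0, 1], [-0.002, 0, 0, 0, 0, 0, 1], [0.002, 0, 0, 0, 0, 0, 1], [0.015, 0, 0, 0, 0, 0, 1]]]'

```text
clock: 24.78
position: [0.6107, -0.0951, -0.0231]
ee_rot: [[-0.072, -0.997, -0.001], [-0.997, 0.072, -0.0], [0.0, 0.001, -1.0]]
force: [0.1, -0.3, 0.1]
gripper_width: -0.0002
finger_force: 0.0
```

drive_tool --motion '[[[0.005, 0, -0.04, 0, 0, 0, 1], [0.005, 0.03, -0.09, 0, 0, -0.17, 1], [0.0, 0.06, -0.12, 0, 0, -0.35, 1], [-0.03, 0.09, -0.12, 0, 0, -0.53, 1], [-0.06, 0.1, -0.12, 0, 0, -0.71, 1]]]'

```text
clock: 25.4
position: [0.514, -0.0278, 0.0979]
ee_rot: [[0.599, -0.801, -0.001], [-0.801, -0.599, 0.001], [-0.001, 0.0, -1.0]]
force: [1.1, 0.4, 0.7]
gripper_width: -0.0002
finger_force: 0.0
```

```bash
python3 -c "
from h import *
fp();goal(-.175,-.244,.1,0)"
```

```text
t 25.4 XY [-0.1788 -0.3043  0.0979] F [1.1 0.5 0.7] w -0.0
row [-0.0431 -0.0424 -0.0021] [-2.000e-04  7.000e-04 -8.557e-01]
```

drive_tool --motion '[[[-0.02, -0.02, 0, 0, 0, -0.18, 1], [-0.043, -0.042, 0, 0, 0, -0.36, 1], [-0.043, -0.042, 0, 0, 0, -0.54, 1], [-0.043, -0.042, 0, 0, 0, -0.71, 1], [-0.043, -0.042, 0, 0, 0, -0.856, 1]]]'

```text
clock: 26.02
position: [0.5235, 0.0315, 0.097]
ee_rot: [[0.997, -0.072, -0.002], [-0.072, -0.997, -0.0], [-0.002, 0.0, -1.0]]
force: [0.6, 0.0, -0.8]
gripper_width: 0.0003
finger_force: 0.0
```

```bash
python3 -c "
from h import *
fp();goal(-.168,-.244,-.023,0);save('wrist','w7.png')"
```

```text
t 26.025 XY [-0.1736 -0.2445  0.097 ] F [ 0.6  0.1 -0.8] w 0.0
row [ 0.0058 -0.0005  0.12  ] [0.0002 0.0017 0.0007]
```

View pics/w7.png

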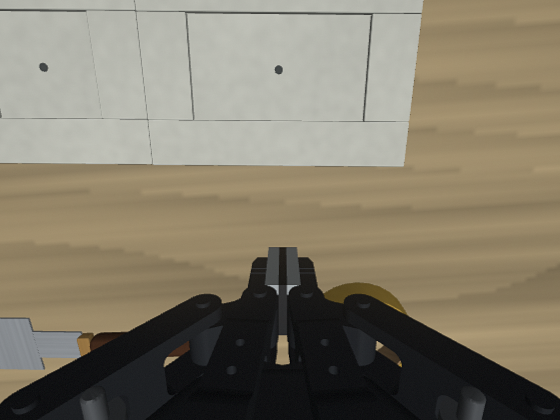

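The two near edges form one line (rows 163–166) with a closed seam at column 150. I've now viewed 11 pictures, one over the limit, so no more viewing. I'll finish with a light press on each front towards the fence.

drive_tool --motion '[[[0, 0, 0.06, 0, 0, 0, 1], [0, 0, 0.11, 0, 0, 0, 1], [0, 0, 0.12, 0, 0, 0, 1], [0.008, 0, 0.12, 0, 0, 0, 1], [0.016, 0, 0.12, 0, 0, 0, 1]]]'

```text
clock: 26.7
position: [0.5416, 0.0307, -0.021]
ee_rot: [[0.997, -0.078, 0.001], [-0.078, -0.997, 0.001], [0.001, -0.001, -1.0]]
force: [0.7, -0.1, 0.5]
gripper_width: -0.0002
finger_force: 0.0
```

drive_tool --motion '[[[0.001, 0, 0, 0, 0, 0, 1], [0.002, 0, 0, 0, 0, 0, 1], [0.003, 0, 0, 0, 0, 0, 1], [0.004, 0, 0, 0, 0, 0, 1], [0.005, 0, 0, 0, 0, 0, 1]]]'

```text
clock: 27.32
position: [0.5428, 0.0293, -0.0233]
ee_rot: [[0.997, -0.078, -0.004], [-0.078, -0.997, -0.001], [-0.004, 0.002, -1.0]]
force: [-7.0, 1.1, 5.6]
gripper_width: 0.0001
finger_force: 3.3
```

```bash
python3 -c "
from h import *
fp()"
```

```text
t 27.325 XY [-0.1542 -0.2453 -0.0233] F [-7.1  0.6  5.6] w 0.0
```

drive_tool --motion '[[[0.002, 0, 0, 0, 0, 0, 1], [-0.018, 0, 0, 0, 0, 0, 1], [-0.02, -0.06, 0, 0, 0, 0, 1], [-0.02, -0.12, 0, 0, 0, 0, 1], [-0.02, -0.172, 0, 0, 0, 0.005, 1]]]'

```text
clock: 27.95
position: [0.5382, 0.2051, -0.0229]
ee_rot: [[0.997, -0.082, -0.001], [-0.082, -0.997, 0.0], [-0.001, 0.0, -1.0]]
force: [1.2, -0.5, -0.2]
gripper_width: 0.0002
finger_force: 0.0
```

```bash
python3 -c "
from h import *
fp();goal(-.154,-.072,-.023,0)"
```

```text
t 27.95 XY [-0.1716 -0.0703 -0.0229] F [ 1.2 -0.4 -0.2] w 0.0
row [0.0176 0.0015 0.    ] [ 0.0001  0.0008 -0.0093]
```

drive_tool --motion '[[[0.008, 0, 0, 0, 0, -0.01, 1], [0.014, 0, 0, 0, 0, -0.01, 1], [0.017, 0, 0, 0, 0, -0.01, 1], [0.019, 0, 0, 0, 0, -0.01, 1], [0.021, 0, 0, 0, 0, -0.01, 1]]]'

```text
clock: 28.58
position: [0.5562, 0.1996, -0.0234]
ee_rot: [[0.997, -0.075, -0.006], [-0.075, -0.997, -0.002], [-0.006, 0.002, -1.0]]
force: [-16.0, 5.1, 11.6]
gripper_width: 0.0
finger_force: 8.2
```

```bash
python3 -c "
from h import *
fp()"
```

```text
t 28.575 XY [-0.1532 -0.0745 -0.0234] F [-16.3   3.9  11.6] w 0.0
```

At the fence. The finger drifted slightly in −Y while pressing, so I'll re-seat the row with one last push along Y on the end of the long front.

drive_tool --motion '[[[-0.02, 0, 0, 0, 0, 0, 1], [-0.02, 0.02, -0.06, 0, 0, 0.17, 1], [-0.02, 0.08, -0.08, 0, 0, 0.35, 1], [-0.01, 0.14, -0.08, 0, 0, 0.53, 1], [0.02, 0.2, -0.08, 0, 0, 0.71, 1]]]'

```text
clock: 29.2
position: [0.562, 0.0023, 0.0581]
ee_rot: [[0.705, -0.709, -0.0], [-0.709, -0.705, 0.0], [-0.0, 0.0, -1.0]]
force: [2.6, 1.6, 0.2]
gripper_width: -0.0002
finger_force: 0.0
```

```bash
python3 -c "
from h import *
fp();goal(-.077,-.372,.05,-np.pi/2)"
```

```text
t 29.2 XY [-0.1331 -0.2708  0.0581] F [2.5 1.8 0.2] w -0.0
row [0.1087 0.0396 0.0081] [1.000e-04 2.000e-04 8.554e-01]
```

drive_tool --motion '[[[0.045, 0.016, 0, 0, 0, 0.18, 1], [0.09, 0.032, 0, 0, 0, 0.36, 1], [0.109, 0.04, 0, 0, 0, 0.54, 1], [0.109, 0.04, 0.0, 0, 0, 0.71, 1], [0.109, 0.04, 0.01, 0, 0, 0.856, 1]]]'

```text
clock: 29.82
position: [0.6118, -0.1022, 0.0474]
ee_rot: [[-0.075, -0.997, -0.0], [-0.997, 0.075, -0.001], [0.001, 0.0, -1.0]]
force: [-0.1, 0.0, -0.2]
gripper_width: -0.0
finger_force: 0.0
```

```bash
python3 -c "
from h import *
fp();goal(-.077,-.372,-.023,-np.pi/2)"
```

```text
t 29.825 XY [-0.0758 -0.3714  0.0474] F [-0.1  0.  -0.2] w -0.0
row [0.0006 0.0012 0.0704] [ 0.0003 -0.0006 -0.002 ]
```

drive_tool --motion '[[[0.0, 0.001, 0.04, 0, 0, 0, 1], [0.0, 0.001, 0.068, 0, 0, 0, 1], [0.0, 0.001, 0.07, 0, 0, 0, 1], [-0.007, 0.001, 0.07, 0, 0, 0, 1], [-0.015, 0.001, 0.07, 0, 0, 0, 1]]]'

```text
clock: 30.45
position: [0.6124, -0.0855, -0.0216]
ee_rot: [[-0.068, -0.998, 0.0], [-0.998, 0.068, -0.0], [0.0, -0.001, -1.0]]
force: [-0.8, 1.1, -0.6]
gripper_width: 0.0
finger_force: 0.0
```

drive_tool --motion '[[[-0.002, 0, 0, 0, 0, 0, 1], [-0.004, 0, 0, 0, 0, 0, 1], [-0.006, 0, 0, 0, 0, 0, 1], [-0.008, 0, 0, 0, 0, 0, 1], [-0.009, 0, 0, 0, 0, 0, 1]]]'

```text
clock: 31.08
position: [0.6113, -0.0809, -0.0225]
ee_rot: [[-0.068, -0.998, -0.003], [-0.998, 0.068, -0.005], [0.005, 0.003, -1.0]]
force: [1.0, -24.4, 3.1]
gripper_width: -0.0001
finger_force: 12.5
```

```bash
python3 -c "
from h import *
fp()"
```

```text
t 31.075 XY [-0.0778 -0.3502 -0.0225] F [  2.8 -24.2   3.1] w -0.0
```

The row is tight: 24 N at the same end position as before, well under the stop's 70 N. Now retreat and check by the numbers.

drive_tool --motion '[[[0.005, 0, 0, 0, 0, 0, 1], [0.02, 0, -0.01, 0, 0, 0, 1], [0.025, 0, -0.07, 0, 0, 0, 1], [0.06, 0.03, -0.12, 0, 0, 0, 1], [0.11, 0.06, -0.15, 0, 0, 0, 1]]]'

```text
clock: 31.7
position: [0.5495, -0.1771, 0.1263]
ee_rot: [[-0.066, -0.998, 0.002], [-0.998, 0.066, -0.001], [0.001, -0.002, -1.0]]
force: [1.6, -0.4, 0.5]
gripper_width: -0.0
finger_force: 0.0
```

drive_tool --motion '[[[0.05, 0.03, -0.02, 0, 0, 0, 1], [0.1, 0.05, -0.02, 0, 0, 0, 1], [0.12, 0.06, -0.02, 0, 0, 0, 1], [0.12, 0.06, -0.02, 0, 0, 0, 1], [0.12, 0.06, -0.02, 0, 0, 0, 1]]]'

```text
clock: 32.33
position: [0.4812, -0.2922, 0.1437]
ee_rot: [[-0.068, -0.998, -0.001], [-0.998, 0.068, -0.001], [0.001, 0.001, -1.0]]
force: [-0.3, 0.3, 1.0]
gripper_width: 0.0
finger_force: 0.0
```

```bash
python3 -c "
from h import *
fp();board('top','short_front');board('top','long_front')
for k,z in dict(corner=.009,tape_roll=0,filler_knife=0,sanding_block=0).items():
  r=robot.place_of('top',k)[0]; print(k,np.round(ray('top',*r['xy'],z)[:2],3))
robot.read_camera('scene')
for k,z in dict(corner=.009,short_front=0,long_front=0).items():
  r=robot.place_of('scene',k)[0]; d=ray('scene',*r['xy'],z)[:2]-C;print('scene',k,np.round([n@d,f@d],3))"
```

```text
t 32.325 XY [-0.1922 -0.5705  0.1437] F [-0.3  0.2  1. ] w 0.0
short_front 0.55 [-0.0761 -0.0704] [0.149 0.145] 89.7
long_front 0.82 [-0.0777 -0.2399] [0.191 0.146] 89.5
corner [0.709 0.267]
tape_roll [ 0.39  -0.037]
filler_knife [0.385 0.229]
sanding_block [ 0.51  -0.381]
scene corner [-0.065  0.186]
scene short_front [-0.517 -0.001]
scene long_front [-0.077 -0.246]
```

```bash
python3 -c "
from bench import robot
print(robot.hand_in())"
```

```text
the job is handed in; nothing more can be done
None
```

I handed the job in at about 32 s: both fronts measure flush to the fence and tight end to end, short front against the stop, with the tape, knife and sanding block unmoved (brush, tin and roller not rechecked), though I viewed 11 pictures, one over the limit of 10.

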